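# Make the glass-removal laser safe at its guarded locking toggle

## Task

The glass-removal laser has finished its run, so make it safe at its control box on the bench. Lift the red guard until it stands open by itself, pull the white grip of the toggle up out of its lock, throw it from the red mark over to the green mark nearest the robot and let the grip drop back into its lock. Then lower the guard under control, without letting it fall shut, and press it down until its catch snaps home; leave the phone, the parts tray and the screwdriver where they lie.

Things in the scene. Friction and masses are not known exactly. Their poses are not given: they have to be found in the camera images.
- console: grey laser control box with dark top panel, fixed on the mat; 170 mm along its x, 260 mm along y, panel 65 mm above the underside. Origin: centre of the underside; x points away from the robot at yaw 0, z up. The guarded switch lies on the line y = -25 mm. Leave alone: emergency stop (52 mm wide, 36 mm tall, x 35, y 88), key switch (26 mm tall, x -40, y 88), three low lamps (y -100).
- guard (a joint): angle (rad) of the red guard: 0 shut and caught, 1.65 open against its stop. From about 1.0 on it falls open and stays; below, it falls towards shut. A hidden spring catch in its front wall holds it: about 5 N up at the tab breaks it out. Lowered, it comes to rest on the catch at about 0.08 and must be pressed on (5 to 6 N at the tab, 8 to 10 N on its top near the front) to snap down to 0.
- guard_hinge (a point): middle of the guard's hinge axis (along the box's y), at x 45, y -25 mm of the box, 8 mm above the panel; fixed. The guard is an opaque red hood, open below, about 140 g: 108 mm from hinge to front wall, 50 mm wide, flat top 62 mm above the hinge axis (84 mm long), then a nose sloping down at 45 degrees (24 mm). Its front lifts up and back over the hinge.
- guard_tab (a point): grip point in the guard's black pull tab, moving with it. Tab: 12 mm thick (along the hinge axis), 22 mm wide, standing 34 mm square out of the sloping nose (forward and up at 45 degrees when shut). The point is at mid thickness, 23 mm out from the nose; when shut 112 mm in front of the hinge axis and 66 mm above it. Pinched across its thickness, it can pivot in the fingers as the guard swings.
- lever (a joint): angle (rad) of the toggle lever about an axis along the box's y: 0 = leaning 0.38 rad from upright towards the guard's hinge (red mark, armed), 0.76 = leaning 0.38 rad the other way, to the robot's side (green mark, safe). It stays where it is left. With its grip down, the lock lets it move only 0.05 rad from either end.
- lever_pivot (a point): pivot of the toggle lever, on its axis, fixed: 4 mm above the panel at x -3, y -25 mm of the box, 48 mm in front of the guard's hinge
- knob (a joint): how far (m) the white grip is pulled out along the lever: 0 down in its lock, 0.009 at its upper stop; the spring starts at 4 N and reaches 8.5 N. From 0.005 on it clears the lock's middle tooth and the lever can swing; let go at the end of the throw, the grip drops back to 0.
- lever_grip (a point): centre of the toggle's white grip: a block 16 mm along the throw, 24 mm wide along the box's y, 22 mm high along the lever, 47 mm from the pivot when down, 56 mm pulled out. Below it stand two steel lock cheeks, up to 30 mm above the panel, reaching 12 mm either side of the lever. With the lever at red, the open guard stands upright 31 mm beyond this point, 115 mm above the panel, its tab higher.
- phone_mid (a point): opened phone, 148 x 72 x 10 mm, its centre, lying on the mat at the left (+y) of the box: leave alone
- tray_mid (a point): orange parts tray, 160 x 100 x 28 mm, its centre, at the right (-y) of the box: leave alone
- driver_grip (a point): screwdriver, 170 mm long, point in its yellow handle, lying on the mat behind the box: leave alone

How it is judged:
On the way, in this order (a step that is already met when the one before it is completed fails the run):
1. the guard stands open (value of joint guard above 1.4 rad), for 0.2 s.
2. with the guard open, the toggle is at the green end with its grip dropped into the lock (value of joint guard above 1.2 rad and value of joint lever above 0.69 rad and value of joint knob below 0.002 m), for 0.2 s.
At the end, for the whole second after the job is handed in: the guard is shut and caught (within 0.03 rad), the toggle is at its green end (beyond 0.69 rad) with its grip down in the lock (within 2 mm) (value of joint guard below 0.03 rad and value of joint lever above 0.69 rad and value of joint knob below 0.002 m); the robot touches nothing.
It fails at once if the lever was forced across its lock without the grip being pulled out (value of joint lever between 0.25 and 0.5 rad and value of joint knob below 0.003 m).
It fails at once if the guard fell or was slammed down (faster than 3.5 rad/s before reaching the catch) (value of joint guard above 0.15 rad and velocity of joint guard below -3.5 rad/s).
It fails at once if the phone was shifted more than 20 mm (distance of phone_mid from where it was at the start of the episode above 0.02 m).
It fails at once if the parts tray was shifted more than 20 mm (distance of tray_mid from where it was at the start of the episode above 0.02 m).
It fails at once if the screwdriver was shifted more than 20 mm (distance of driver_grip from where it was at the start of the episode above 0.02 m).
It also fails if it takes over 61 s, if anything falls off the work surface, if the arm or the gripper's body presses on something with over 40 N, if the wrist force passes 120 N, or if a joint passes its speed limit or range.

## Robot

A 7-joint arm with a two-finger parallel gripper is mounted at the origin on the work surface. World frame = base frame: x ahead of the robot, y to its left, z up, the work surface at z = 0. Lengths are in m, angles in rad, forces in N, time in s.
With the tool pointing down it reaches from about 0.4 to 0.85 m from the base axis. Payload 10.4 kg.
Tool frame: the origin (TCP) lies between the finger pads; the fingertips stand 19 mm ahead of it and the grasp point (between the pads) is the TCP; x points along the fingers, y is the direction in which the jaws open and shut, and the axes are right-handed (so a half turn about x gives the same grasp; the last joint's range is limited). The gripper opens to 87 mm and grips with 3 to 60 N. Pads are 19 mm wide; open, the fingers measure 117 mm over their backs; the gripper's body (75 mm by 190 mm) begins 51 mm behind the grasp point.
Start: joints at [1.261, 0.332, -0.065, 1.46, 0.022, 1.35, -0.088], TCP at [0.177, -0.599, 0.242] pointing down, gripper open.
Joint ranges: [-2.6, 2.6], [-0.5, 2.12], [-1.47, 1.34], [0.16, 2.42], [-1.27, 4.41], [0.06, 2.06], [-2.6, 2.6]. Speed limits (rad/s): [2.22, 2.22, 2.79, 2.79, 3.14, 3.14, 3.14].

## Interface

Orientations are given as a unit quaternion [x, y, z, w].
In Python, from bench import r gives the robot as it stands.
- The arm moves only by the tool drive_tool, never from a script. Its argument "motion" is a list of rows, each a list of 4 numbers: the shift along the tool's x, y, z in cm, then the turn about the tool's x in units of 5 degrees (1.0 is 5 degrees). In form: [[tx, ty, tz, twist], ...]. A call has 1 to 20 rows; each row is the pose to reach, as a shift and turn from the pose commanded when the call began, along the tool's axes at that moment; what a row does not reach only later rows make up. A row lasts 1/12 s, in which the tool goes at most 41.7 mm and 7.16 degrees, less where a joint would pass 70% of its speed; a pose out of reach is approached as far as the arm can. A call with a gripper value outside its range is refused whole. "grip" is the closure in counts, from 0 (fully open) to 255 (shut), set as the call begins (left out, the last holds). The fingers move at their own pace and stop on an object; "force" is the grip in N (left out, the last holds). Time passes only in rows, so rows that repeat a pose let the fingers close. It gives the time, the measured TCP pose, the force and the opening at its end, in the units of the state.
- r.read_state(): the state, without advancing time (a new reading comes with each control period).
- r.camera(name): name is "side" or "top"; returns the picture (384x512x3 uint8, red, green, blue); there is no depth.
- r.calibration(name): a dict with "fx", "fy", "cx", "cy" (pixels), "xyz" and "orientation" of the camera in the world. Camera axes: x right, y up, looking along -z (the intrinsics and any distortion apply to the point x, -y, -z); pixel columns grow to the right and rows downward; lengths in m; the calibration is good to about 2 mm. A picture is of the moment at which its call begins. calibration takes no time and is no camera call.
- r.close_job(): hands the job in, once; it reports no verdict.
The state is a dict: "time": time; "joint_positions": joint angles; "joint_vel": joint speeds; "joint_torque": joint torques, N m; "ee_pos": TCP position; "eef_rot": TCP orientation; "ft_force": force on the tool from outside, world axes, zero at the start; "torque": the same for the moment, N m; "width": finger opening in m.
Only numpy, scipy, OpenCV 4.12 (cv2) and the standard library are available. Lean on these libraries where they do the work, as an engineer would, in place of code of your own. Each camera call takes 0.05 s, during which the arm holds its last target.

## Working session

There is one attempt and no reset: what is moved stays moved. The work goes in short steps, Python scripts to look and compute and a tool call to move; the robot and the scene stay as the last step left them, time stands still between calls to the robot, and variables do not carry over. Pictures are saved under pics/ and viewed, and the job is handed in when it is done.

Besides the shell and the picture viewer there is one more tool, called after ">>>" as name([rows], argument=value, ...), one row to a line, values as JSON. drive_tool: Moves the arm, as the interface text tells. Its arguments: {"type":"object","properties":{"motion":{"type":"array","items":{"type":"array","items":{"type":"number"}}},"grip":{"type":"number"},"force":{"type":"number"}},"required":["motion"]}

```bash
ls; mkdir -p pics; python3 - <<'E'
from bench import r
import cv2
s=r.read_state()
for k,v in s.items(): print(k,v)
for n in("side","top"):
    im=r.camera(n); cv2.imwrite(f"pics/{n}0.png",cv2.cvtColor(im,cv2.COLOR_RGB2BGR)); print(n,r.calibration(n))
E
```

```text
pics
time 0.0
joint_positions [ 1.26142899  0.33286923 -0.06469194  1.46092766  0.02161797  1.3499088
 -0.0885135 ]
joint_vel [-0.00215126 -0.00024972  0.0006804   0.00096227  0.00071033  0.00011869
  0.00113349]
joint_torque [ 9.14826232e-04 -6.23252177e+01  2.52258056e-02 -3.89900029e+01
 -6.11261185e-02  3.97219404e-02  8.93555216e-05]
ee_pos [ 0.17666732 -0.59913838  0.24076208]
eef_rot [-0.69974867 -0.10153232  0.69995175 -0.10055113]
ft_force [-0.37731409 -0.21554098 -0.20993784]
torque [-0.0226415  -0.00829271  0.029688  ]
width 0.08692149193607374
side {'fx': 392.271148730859, 'fy': 392.271148730859, 'cx': 261.3639706073252, 'cy': 193.2179983935771, 'xyz': array([0.2706964 , 0.66957172, 0.54796673]), 'orientation': array([-0.12113362,  0.46654359,  0.85150989, -0.20638467])}
top {'fx': 496.19141875859066, 'fy': 496.19141875859066, 'cx': 253.0584765126045, 'cy': 193.61611089023762, 'xyz': array([0.31149068, 0.04047882, 1.3709895 ]), 'orientation': array([-0.08492803,  0.08486041,  0.71187977, -0.69196325])}
```

View pics/side0.png

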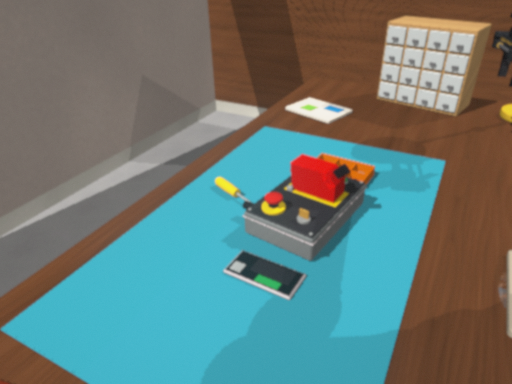

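View pics/top0.png

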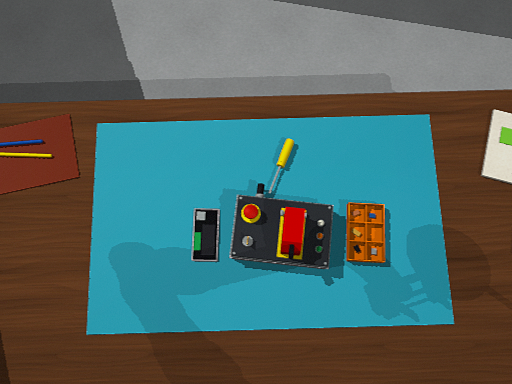

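The side view shows the box with the red hood at about (318,178), its tab at (342,172) and the phone at (265,273). In the top view the box spans about (232–333, 195–268), the hood is at (292,232) and the tab at (291,252). Robot +x points up in the top image.

```bash
cat > h.py <<'E'
import numpy as np, cv2
from scipy.spatial.transform import Rotation as R
from bench import r
def cam(n):
    c=r.calibration(n); return c,R.from_quat(c["orientation"]).as_matrix(),np.array(c["xyz"])
def ray(n,u,v):
    c,M,o=cam(n); d=M@np.array([(u-c["cx"])/c["fx"],-(v-c["cy"])/c["fy"],-1]); return o,d/np.linalg.norm(d)
def plane(n,u,v,z):
    o,d=ray(n,u,v); return o+d*(z-o[2])/d[2]
def proj(n,p):
    c,M,o=cam(n); q=M.T@(np.array(p)-o); return np.array([c["cx"]+c["fx"]*q[0]/-q[2], c["cy"]-c["fy"]*q[1]/-q[2]])
def tri(a,b):
    (o1,d1),(o2,d2)=ray("top",*a),ray("side",*b)
    t=np.linalg.lstsq(np.c_[d1,-d2],o2-o1,rcond=None)[0]; p,q=o1+t[0]*d1,o2+t[1]*d2
    return (p+q)/2,np.linalg.norm(p-q)
def shot(n,name,box=None,k=1):
    im=cv2.cvtColor(r.camera(n),cv2.COLOR_RGB2BGR); cv2.imwrite(f"pics/{name}_raw.png",im)
    if box: 
        x0,y0,x1,y1=box; im=cv2.resize(im[y0:y1,x0:x1],None,fx=k,fy=k,interpolation=cv2.INTER_CUBIC)
    cv2.imwrite(f"pics/{name}.png",im); return im
E
python3 - <<'E'
from h import *
t=cv2.imread("pics/top0.png"); s=cv2.imread("pics/side0.png")
cv2.imwrite("pics/t0c.png",cv2.resize(t[180:285,180:400],None,fx=3.6,fy=3.6,interpolation=cv2.INTER_CUBIC))
cv2.imwrite("pics/s0c.png",cv2.resize(s[140:265,235:385],None,fx=4.5,fy=4.5,interpolation=cv2.INTER_CUBIC))
hsv=cv2.cvtColor(t,cv2.COLOR_BGR2HSV)
# box: non-mat dark low saturation
H,S,V=cv2.split(hsv)
m=((S<90)&(V<150)).astype(np.uint8); w=np.zeros_like(m); w[185:280,225:340]=1; m*=w
m=cv2.morphologyEx(m,cv2.MORPH_CLOSE,np.ones((25,25)))
cs,_=cv2.findContours(m,cv2.RETR_EXTERNAL,cv2.CHAIN_APPROX_NONE); c=max(cs,key=cv2.contourArea)
rc=cv2.minAreaRect(c); print(rc); 
P=np.array([plane("top",*p,.066) for p in cv2.boxPoints(rc)]); print(P.round(4)); print(P.mean(0),[np.linalg.norm(P[i]-P[i-1]) for i in range(4)])
def blob(im,lo,hi,box):
    h=cv2.cvtColor(im,cv2.COLOR_BGR2HSV);m=cv2.inRange(h,lo,hi);w=np.zeros_like(m);w[box[1]:box[3],box[0]:box[2]]=1;m*=w
    n,l,st,ce=cv2.connectedComponentsWithStats(m);i=1+st[1:,4].argmax();return st[i],ce[i]
for im,b in((t,(270,200,320,270)),(s,(280,150,350,210))):
    print(blob(im,(0,180,100),(8,255,255),b)); print("dark")
E
```

```text
((282.6524353027344, 225.1280517578125), (99.60924530029297, 77.63336181640625), 6.34019136428833)
[[ 0.4591  0.1044  0.066 ]
 [ 0.6683  0.0776  0.066 ]
 [ 0.6296 -0.1898  0.066 ]
 [ 0.4232 -0.1534  0.066 ]]
[ 0.54504221 -0.04028266  0.066     ] [np.float64(0.2602723050352526), np.float64(0.21085294069514154), np.float64(0.2702088328487149), np.float64(0.20967842294465058)]
(array([281, 207,  24,  46, 830], dtype=int32), array([292.42048193, 228.40963855]))
dark
(array([ 292,  156,   52,   46, 1686], dtype=int32), array([316.69513642, 177.73784104]))
dark
```

View pics/t0c.png

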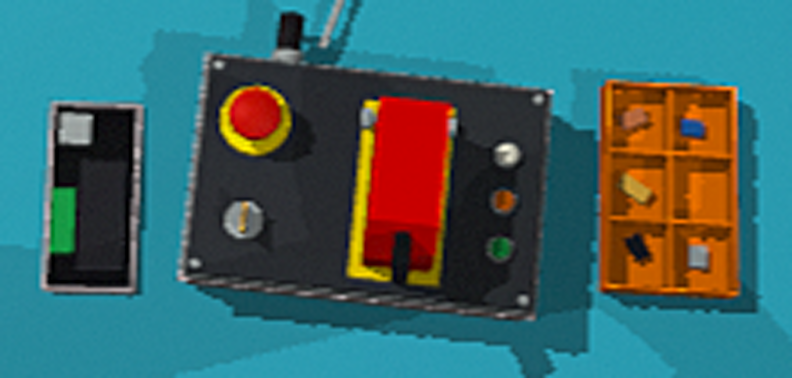

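View pics/s0c.png

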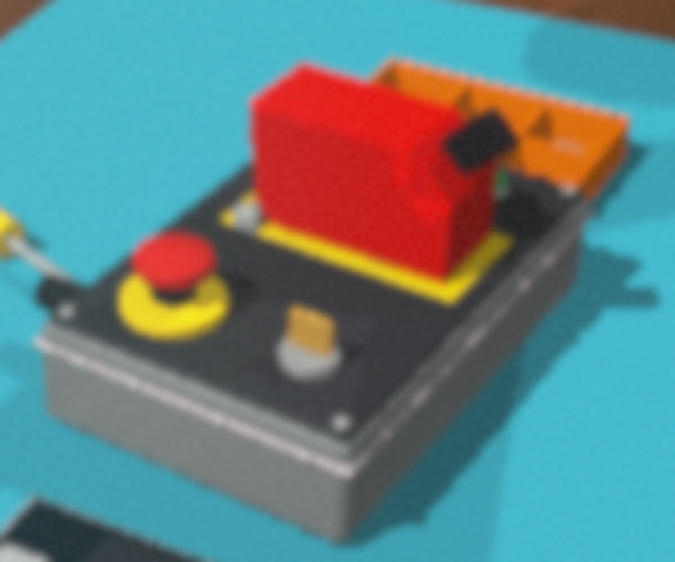

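The crops show the box yawed a few degrees clockwise. In the top crop its panel corner screws are at about (218,64), (539,99), (523,300) and (195,263). The tab is at crop (401,256) in the top view and (482,140) in the side view.

```bash
python3 - <<'E'
from h import *
sc=[(218,64),(539,99),(523,300),(195,263)]
P=np.array([plane("top",180+(a+.5)/3.6-.5,180+(b+.5)/3.6-.5,.067) for a,b in sc]);print(P.round(4),P.mean(0))
print([np.linalg.norm(P[i]-P[i-1]).round(4) for i in range(4)])
e=(P[0]-P[3]+P[1]-P[2]);print("yaw x",np.arctan2(e[1],e[0]));f=(P[0]-P[1]+P[3]-P[2]);print("yaw y",np.arctan2(-f[0],f[1]))
ss=[(66,311),(341,422),(569,188)]
for a,b in ss: print("side",plane("side",235+(a+.5)/4.5-.5,140+(b+.5)/4.5-.5,.067))
# panel corner edges
for a,b in [(205,55),(552,90)]: print(plane("top",180+a/3.6,180+b/3.6,.065))
t=lambda a,b:(180+(a+.5)/3.6-.5,180+(b+.5)/3.6-.5); s=lambda a,b:(235+(a+.5)/4.5-.5,140+(b+.5)/4.5-.5)
print("tab tip",tri(t(402,238),s(497,122)), "tab",tri(t(401,256),s(482,140)))
c0=P.mean(0);yaw=np.arctan2(e[1],e[0])
for y in (np.arctan2(e[1],e[0]),np.arctan2(-f[0],f[1])):
  Rz=np.array([[np.cos(y),-np.sin(y)],[np.sin(y),np.cos(y)]])
  for n,q in dict(hinge=(.045,-.025),pivot=(-.003,-.025),tab=(.045-.112,-.025),estop=(.035,.088),key=(-.04,.088)).items(): print(n,(c0[:2]+Rz@q).round(4))
print("estop meas",plane("side",*s(174,303),.07)[:2],plane("top",*t(256,112),.1))
print("key meas",plane("top",*t(244,218),.09), plane('side',*s(310,355),.07))
E
```

```text
[[ 0.622   0.0711  0.067 ]
 [ 0.5882 -0.1678  0.067 ]
 [ 0.4394 -0.1465  0.067 ]
 [ 0.4731  0.0911  0.067 ]] [ 0.53068656 -0.03802566  0.067     ]
[np.float64(0.1502), np.float64(0.2413), np.float64(0.1503), np.float64(0.2401)]
yaw x -0.1378686568420007
yaw y -0.1404466265685694
side [0.62339124 0.06758954 0.067     ]
side [0.47417198 0.08836147 0.067     ]
side [ 0.44030498 -0.15214917  0.067     ]
[0.62864862 0.0798115  0.065     ]
[ 0.59423701 -0.17918497  0.065     ]
tab tip (array([ 0.46710966, -0.05599443,  0.14952716]), np.float64(0.017934933510367086)) tab (array([ 0.4642677 , -0.05404718,  0.1393296 ]), np.float64(0.0013393509724954574))
hinge [ 0.5718 -0.069 ]
pivot [ 0.5243 -0.0624]
tab [ 0.4609 -0.0536]
estop [0.5774 0.0443]
key [0.5032 0.0546]
hinge [ 0.5717 -0.0691]
pivot [ 0.5242 -0.0624]
tab [ 0.4608 -0.0534]
estop [0.5777 0.0442]
key [0.5034 0.0547]
estop meas [0.57815227 0.04231574] [0.57748346 0.04350224 0.1       ]
key meas [0.5017322  0.05428112 0.09      ] [0.50383597 0.05231851 0.07      ]
```

```bash
cat >> h.py <<'E'
C=np.array([.531,-.0392]); YAW=-.139
bx=np.array([np.cos(YAW),np.sin(YAW),0]); by=np.array([-np.sin(YAW),np.cos(YAW),0])
def B(x,y,z): return np.array([C[0],C[1],0])+bx*x+by*y+np.array([0,0,z])
def arc(a): # tab point at guard angle a
    f,u=.112,.066; c,s=np.cos(a),np.sin(a); return B(.045-(f*c-u*s),-.025,.073+f*s+u*c)
def tool():
    s=r.read_state(); return np.array(s["ee_pos"]),R.from_quat(s["eef_rot"]).as_matrix(),s
def shift(p):
    o,M,_=tool(); return (M.T@(np.asarray(p)-o)*100).round(2)
E
python3 - <<'E'
from h import *
o,M,s=tool(); print(M.round(3)); 
ty=M[:,1]; tz=M[:,2]
# twist t about tool x: new y = cos t*y + sin t*z ; want parallel to by
for sg in(1,-1):
    t=np.degrees(np.arctan2(sg*by@tz,sg*by@ty)); print(t,t/5)
print(arc(0),arc(1.65)); up=arc(0)+[0,0,.1]; print(up,shift(up))
E
```

```text
[[-0.     0.283 -0.959]
 [ 0.001 -0.959 -0.283]
 [-1.    -0.001  0.   ]]
-155.60408505514704 -31.12081701102941
24.395914944852958 4.879182988970592
[ 0.46118239 -0.05467584  0.139     ] [ 0.64603675 -0.08053736  0.1794269 ]
[ 0.46118239 -0.05467584  0.239     ] [  0.24 -44.18 -42.69]
```

>>> drive_tool([
  [0,-0.9,-0.9,0.1],
  [0,-2.7,-2.6,0.3],
  [0,-4.9,-4.7,0.5],
  [0,-7.5,-7.3,0.8],
  [0,-10.2,-9.8,1.1],
  [0,-13.3,-12.8,1.5],
  [0,-16.4,-15.8,1.8],
  [0,-19.5,-18.8,2.2],
  [0,-22.5,-21.8,2.5],
  [0,-25.6,-24.8,2.8],
  [0,-28.7,-27.8,3.2],
  [0,-31.8,-30.7,3.5],
  [0,-34.5,-33.3,3.8],
  [0,-37.1,-35.9,4.1],
  [0,-39.3,-38.0,4.35],
  [0,-41.1,-39.7,4.55],
  [0,-42.4,-41.0,4.7],
  [0,-43.3,-41.8,4.8],
  [0,-44.2,-42.7,4.88],
  [0,-44.2,-42.7,4.88],
], grip=100, force=20)

```text
time: 1.77
ee_pos: [0.4619, -0.0524, 0.2414]
eef_rot: [-0.705, 0.048, 0.705, 0.048]
ft_force: [-0.4, -0.6, 0.1]
width: 0.053
```

```bash
python3 - <<'E'
from h import *
shot("side","s1"); shot("top","t1",(180,130,400,285),3.6)
o,M,s=tool(); print(s["time"],o,M.round(3),s["width"],s["ft_force"],s["joint_positions"].round(2)); print("by",by, shift(arc(0)))
E
```

```text
1.8667 [ 0.46106231 -0.05492447  0.24127983] [[-0.001 -0.138 -0.99 ]
 [-0.    -0.99   0.138]
 [-1.     0.     0.001]] 0.05252549593570618 [-0.23844409 -0.251817    0.800641  ] [ 0.67  0.01 -0.65  1.84  0.01  1.3  -1.69]
by [0.13855283 0.99035504 0.        ] [ 1.023e+01 -3.000e-02 -1.000e-02]
```

View pics/s1.png

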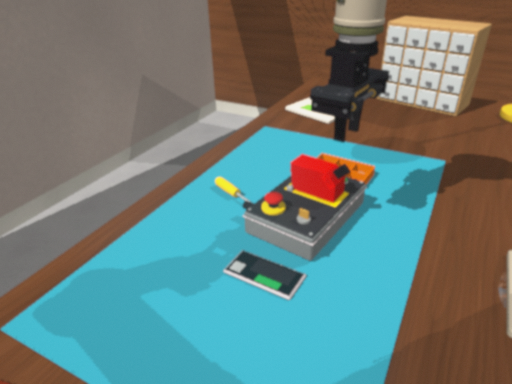

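View pics/t1.png

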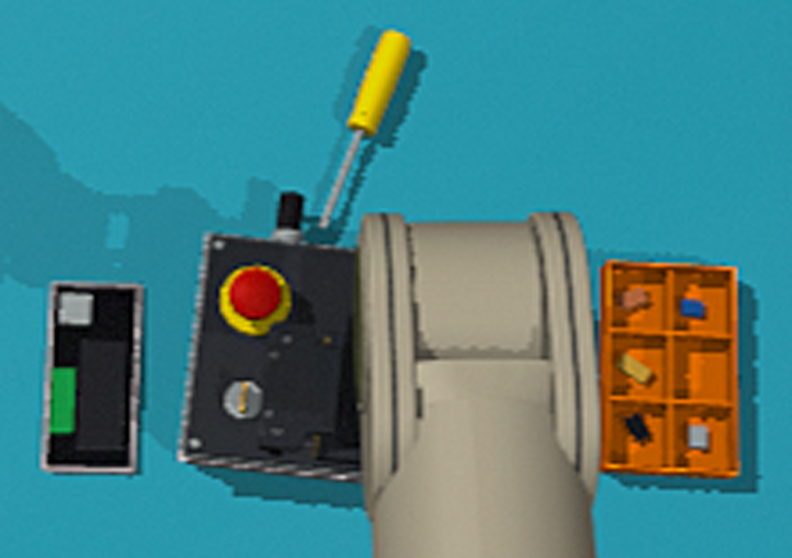

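The side view shows the gripper above the hood, with its fingers at about (345,125) and its jaws along the box's y. In the top view the arm hides the hood, and the screwdriver, phone and tray are untouched. I'm descending onto the tab.

>>> drive_tool([
  [0.5,0,0,0],
  [1.5,0,0,0],
  [3,0,0,0],
  [4.5,0,0,0],
  [6,0,0,0],
  [7.3,0,0,0],
  [8.4,0,0,0],
  [9.2,0,0,0],
  [9.7,0,0,0],
  [9.9,0,0,0],
  [9.9,0,0,0],
  [9.9,0,0,0],
])

```text
time: 2.87
ee_pos: [0.4617, -0.0548, 0.143]
eef_rot: [0.706, -0.049, -0.705, -0.049]
ft_force: [0.0, 1.0, 0.3]
width: 0.0531
```

```bash
python3 - <<'E'
from h import *
shot("side","s2",(285,90,395,200),5.4)
o,M,s=tool(); print(s["time"],o,s["width"],s["ft_force"]); print(shift(arc(0)))
E
```

```text
2.9167 [ 0.4617487  -0.0547942   0.14309105] 0.05268062013591782 [-8.79046564e-05 -3.52636865e-01 -7.95957707e-02]
[ 0.41 -0.    0.06]
```

View pics/s2.png

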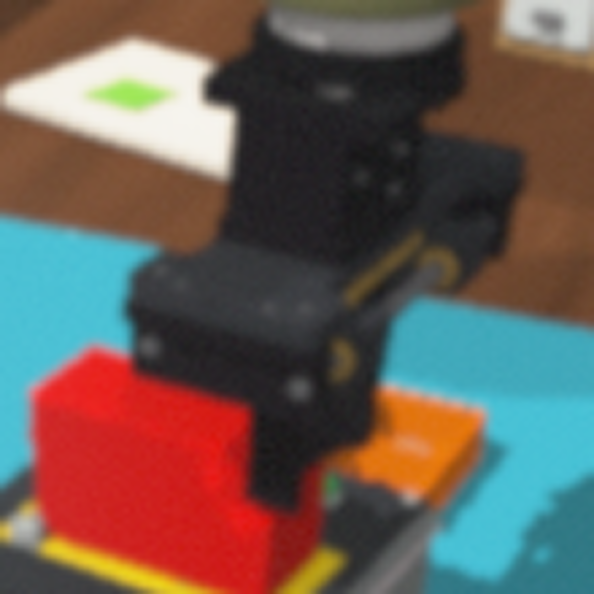

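The finger stands over the tab at crop (285,440), clear of the hood's nose. I'm closing on it.

>>> drive_tool([
  [0,0,0,0],
  [0,0,0,0],
  [0,0,0,0],
  [0,0,0,0],
  [0,0,0,0],
  [0,0,0,0],
], grip=255, force=20)

```text
time: 3.42
ee_pos: [0.4613, -0.0548, 0.1426]
eef_rot: [0.705, -0.049, -0.705, -0.049]
ft_force: [-0.5, -1.0, -0.4]
width: 0.0205
```

```bash
python3 - <<'E'
from h import *
o,M,s=tool(); print(s["time"],o,s["width"],s["ft_force"])
# contact point offset in guard frame: keep measured TCP as material point
h=B(.045,-.025,.073); f0=-(o-h)@bx; u0=o[2]-h[2]; print(f0,u0)
for a in np.linspace(0,1.6,21)[1:]:
    c,sn=np.cos(a),np.sin(a); p=o+bx*(-(f0*c-u0*sn)+f0)+np.array([0,0,f0*sn+u0*c-u0]); print(round(a,2),shift(p))
E
```

```text
3.4167 [ 0.46133466 -0.05478477  0.14256254] 0.02049908693713706 [-0.52456972 -0.99506466 -0.42971746]
0.11183411019445665 0.06956253866392666
0.08 [-0.87  0.   -0.59]
0.16 [-1.69  0.   -1.25]
0.24 [-2.46  0.   -1.97]
0.32 [-3.16  0.   -2.76]
0.4 [-3.81  0.   -3.59]
0.48 [-4.38 -0.   -4.48]
0.56 [-4.88 -0.   -5.4 ]
0.64 [-5.3  -0.   -6.37]
0.72 [-5.65 -0.   -7.36]
0.8 [-5.91 -0.   -8.38]
0.88 [-6.09 -0.   -9.42]
0.96 [ -6.19  -0.   -10.47]
1.04 [ -6.21  -0.   -11.52]
1.12 [ -6.14  -0.   -12.57]
1.2 [ -5.99  -0.   -13.61]
1.28 [ -5.75  -0.   -14.64]
1.36 [ -5.43  -0.   -15.65]
1.44 [ -5.04  -0.   -16.62]
1.52 [ -4.56  -0.   -17.56]
1.6 [ -4.02  -0.   -18.46]
```

>>> drive_tool([
  [0,0,0,0],
  [0,0,0,0],
  [0,0,0,0],
  [0,0,0,0],
])

```text
time: 3.75
ee_pos: [0.4615, -0.0541, 0.1426]
eef_rot: [0.705, -0.049, -0.705, -0.049]
ft_force: [0.1, 5.3, -0.1]
width: 0.0119
```

>>> drive_tool([
  [-0.4,0,-0.27,0],
  [-0.87,0,-0.59,0],
  [-1.3,0,-0.9,0],
  [-1.69,0,-1.25,0],
  [-2.1,0,-1.6,0],
  [-2.46,0,-1.97,0],
  [-2.8,0,-2.35,0],
  [-3.16,0,-2.76,0],
  [-3.5,0,-3.17,0],
  [-3.81,0,-3.59,0],
  [-3.81,0,-3.59,0],
])

```text
time: 4.67
ee_pos: [0.497, -0.059, 0.1811]
eef_rot: [-0.705, 0.049, 0.706, 0.049]
ft_force: [-4.5, 5.0, 4.0]
width: 0.0119
```

```bash
python3 - <<'E'
from h import *
shot("side","s3",(285,80,395,200),5)
o,M,s=tool(); print(s["time"],o,s["width"],s["ft_force"])
E
```

```text
4.7167 [ 0.49671118 -0.05906255  0.18094369] 0.01224342509176193 [-3.93246009  5.34760137  5.30862655]
```

View pics/s3.png

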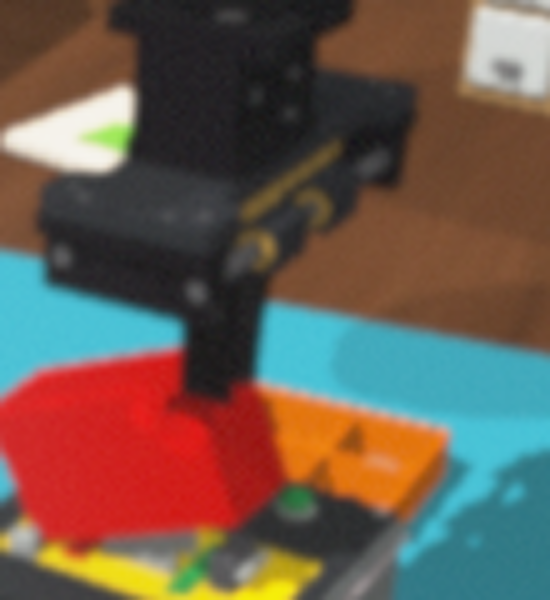

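The hood is lifted to about 0.4 rad and the tab is pivoting in the fingers; the lever base is visible beneath at crop (220,560). I'm continuing the arc.

>>> drive_tool([
  [-0.28,0,-0.44,0],
  [-0.57,0,-0.89,0],
  [-1.07,0,-1.81,0],
  [-1.49,0,-2.78,0],
  [-1.84,0,-3.77,0],
  [-2.1,0,-4.79,0],
  [-2.28,0,-5.83,0],
  [-2.38,0,-6.88,0],
  [-2.4,0,-7.93,0],
  [-2.33,0,-8.98,0],
  [-2.18,0,-10.02,0],
  [-1.94,0,-11.05,0],
  [-1.62,0,-12.06,0],
  [-1.23,0,-13.03,0],
  [-0.75,0,-13.97,0],
  [-0.35,0,-14.65,0],
  [-0.35,0,-14.65,0],
  [-0.35,0,-14.65,0],
])

```text
time: 6.22
ee_pos: [0.6427, -0.0795, 0.1835]
eef_rot: [0.705, -0.049, -0.705, -0.049]
ft_force: [1.8, 4.8, -0.5]
width: 0.0117
```

```bash
python3 - <<'E'
from h import *
shot("side","s4",(225,60,365,210),4)
o,M,s=tool(); print(s["time"],o,s["width"],s["ft_force"])
E
```

```text
6.2667 [ 0.64254668 -0.07953685  0.18357554] 0.011894669600425211 [ 1.60979122  5.24830547 -0.88686955]
```

View pics/s4.png

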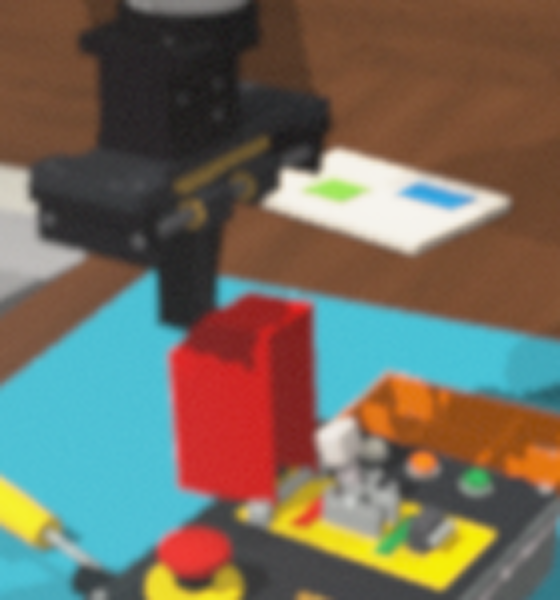

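The guard stands open, and the white grip is visible at crop (340,440), full-frame about (310,170). I'm releasing the tab and rising.

>>> drive_tool([
  [0,0,0,0],
  [0,0,0,0],
  [0,0,0,0],
  [0,0,0,0],
  [0,0,0,0],
  [-0.5,0,0,0],
  [-1.5,0,0,0],
  [-3,0,0,0],
  [-4.5,0,0,0],
  [-6,0,0,0],
  [-7.2,0,0,0],
  [-8,0,0,0],
  [-8,0,0,0],
], grip=110)

```text
time: 7.35
ee_pos: [0.6427, -0.0799, 0.2665]
eef_rot: [0.707, -0.049, -0.704, -0.049]
ft_force: [0.4, -0.4, -0.1]
width: 0.0493
```

```bash
python3 - <<'E'
from h import *
shot("side","s5",(270,110,370,210),6)
o,M,s=tool(); print(s["time"],o,s["width"],s["ft_force"])
im=cv2.imread("pics/s5_raw.png"); h=cv2.cvtColor(im,cv2.COLOR_BGR2HSV)
m=cv2.inRange(h,(0,0,165),(180,60,255));w=np.zeros_like(m);w[155:195,295:330]=1;m*=w
n,l,st,ce=cv2.connectedComponentsWithStats(m);i=1+st[1:,4].argmax();print(st[i],ce[i])
L=.047;g=B(-.003+L*np.sin(.38),-.025,.069+L*np.cos(.38));print("grip",g,proj("side",g),shift(g))
E
```

```text
7.4 [ 0.64233019 -0.07997784  0.26504462] 0.04937928817195348 [-0.10647698 -0.20036026  0.27211621]
[304 155  16  21 103] [309.27184466 168.04854369]
grip [ 0.54183023 -0.06595865  0.11264724] [308.83059874 171.2896238 ] [15.22  0.   10.17]
```

View pics/s5.png

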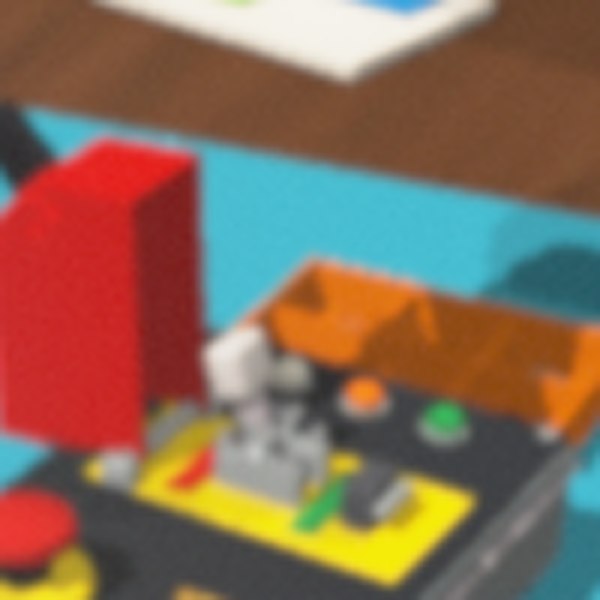

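The grip centre is at crop (238,362), full-frame (309.2,169.8). The predicted position is (308.8,171.3), so they agree to within 2 px. I'll move over it and descend, holding 10 mm high and 5 mm towards the robot so the gripper body stays clear of the guard.

>>> drive_tool([
  [0,0,0.7,0],
  [0,0,2.2,0],
  [0,0,4.2,0],
  [0,0,6.4,0],
  [0,0,8.4,0],
  [0,0,9.9,0],
  [0,0,10.6,0],
  [1,0,10.7,0],
  [3,0,10.7,0],
  [5,0,10.7,0],
  [7,0,10.7,0],
  [9,0,10.7,0],
  [10.8,0,10.7,0],
  [12.2,0,10.7,0],
  [13.2,0,10.7,0],
  [13.9,0,10.7,0],
  [14.2,0,10.7,0],
  [14.2,0,10.7,0],
])

```text
time: 8.9
ee_pos: [0.5359, -0.0651, 0.1215]
eef_rot: [-0.705, 0.049, 0.706, 0.049]
ft_force: [0.0, 0.2, 0.2]
width: 0.0498
```

```bash
python3 - <<'E'
from h import *
shot("side","s6",(270,90,370,210),5)
o,M,s=tool(); print(s["time"],o,s["width"],s["ft_force"])
L=.047;g=B(-.003+L*np.sin(.38),-.025,.069+L*np.cos(.38));print("grip",shift(g))
E
```

```text
8.95 [ 0.53629596 -0.06516293  0.12227498] 0.049065558000423816 [-0.30453203 -0.07138261  0.83833016]
grip [ 0.96  0.   -0.56]
```

View pics/s6.png

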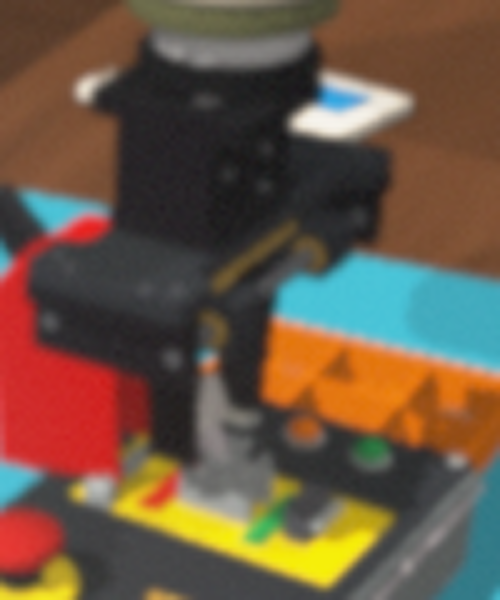

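The fingers straddle the grip without contact, with the near finger at crop (170,410) and the far one at (245,360); the hood behind is not pushed. I'm closing firmly.

>>> drive_tool([
  [0,0,0,0],
  [0,0,0,0],
  [0,0,0,0],
  [0,0,0,0],
  [0,0,0,0],
  [0,0,0,0],
  [0,0,0,0],
  [0,0,0,0],
], grip=255, force=45)

```text
time: 9.62
ee_pos: [0.5363, -0.0648, 0.1225]
eef_rot: [0.706, -0.049, -0.705, -0.049]
ft_force: [0.0, 3.2, 3.5]
width: 0.0233
```

```bash
python3 - <<'E'
from h import *
o,M,s=tool(); print(s["time"],o,s["width"],s["ft_force"])
P=B(-.003,-.025,.069); d=o-P; x0=d@bx; z0=d[2]
th0=.38
def pt(lv,k):
    # material point: along lever frame
    a=.38-lv; e=np.array([np.sin(.38),np.cos(.38)]); n=np.array([e[1],-e[0]])
    al=np.array([x0,z0])@e; ln=np.array([x0,z0])@n
    e2=np.array([np.sin(a),np.cos(a)]); n2=np.array([e2[1],-e2[0]])
    q=e2*(al+k)+n2*ln; return o+bx*(q[0]-x0)+np.array([0,0,q[1]-z0])
print(x0,z0)
for k in (.003,.006,.008,.0095): print(0,k,shift(pt(0,k)))
for lv in np.linspace(0,.8,11)[1:]: print(lv.round(2),shift(pt(lv,.009)))
for k in (.009,.006,.003,.0): print(.78,k,shift(pt(.78,k)))
E
```

```text
9.6167 [ 0.53630233 -0.06478861  0.12246765] 0.02327003811990897 [0.03689358 3.17656847 3.46496014]
0.01179655955649071 0.05346765212415715
0 0.003 [-0.28 -0.   -0.11]
0 0.006 [-0.56 -0.   -0.22]
0 0.008 [-0.74 -0.   -0.3 ]
0 0.0095 [-0.88 -0.   -0.35]
0.08 [-0.94 -0.    0.16]
0.16 [-1.   -0.    0.67]
0.24 [-1.02 -0.    1.18]
0.32 [-1.   -0.    1.69]
0.4 [-0.94 -0.    2.19]
0.48 [-0.84 -0.    2.69]
0.56 [-0.7  -0.    3.18]
0.64 [-0.52 -0.    3.66]
0.72 [-0.3  -0.    4.12]
0.8 [-0.05 -0.    4.56]
0.78 0.009 [-0.12 -0.    4.45]
0.78 0.006 [ 0.16 -0.    4.34]
0.78 0.003 [ 0.44 -0.    4.22]
0.78 0.0 [ 0.71 -0.    4.1 ]
```

>>> drive_tool([
  [0,0,0,0],
  [-0.15,0,-0.06,0],
  [-0.28,0,-0.11,0],
  [-0.42,0,-0.17,0],
  [-0.56,0,-0.22,0],
  [-0.7,0,-0.28,0],
  [-0.8,0,-0.32,0],
  [-0.8,0,-0.32,0],
])

```text
time: 10.28
ee_pos: [0.537, -0.065, 0.1281]
eef_rot: [-0.704, 0.049, 0.707, 0.049]
ft_force: [-4.6, 5.7, -14.8]
width: 0.0235
```

```bash
python3 - <<'E'
from h import *
shot("side","s7",(270,90,370,210),5)
o,M,s=tool(); print(s["time"],o,s["width"],s["ft_force"])
E
```

```text
10.3333 [ 0.53704285 -0.06497193  0.12813024] 0.02397415380493367 [ -3.70847271   5.21088857 -14.55698287]
```

View pics/s7.png

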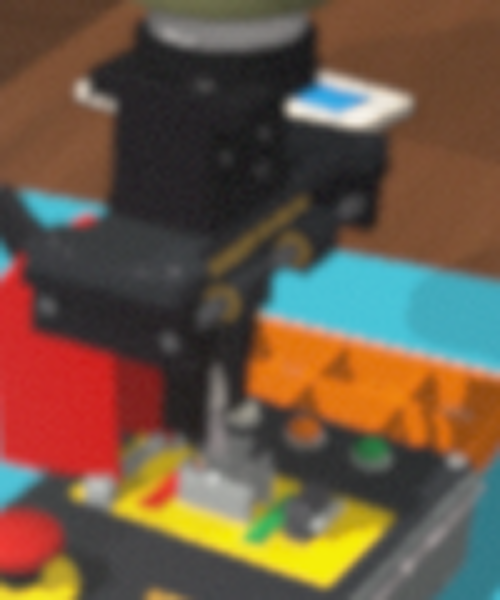

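The grip came up: TCP is 5.5 mm along the lever with about 15 N pull. I'll pull 2 mm further to see whether it is at its stop.

>>> drive_tool([
  [-0.1,0,-0.04,0],
  [-0.2,0,-0.08,0],
  [-0.2,0,-0.08,0],
  [-0.2,0,-0.08,0],
])

```text
time: 10.67
ee_pos: [0.5389, -0.0653, 0.1313]
eef_rot: [-0.704, 0.049, 0.706, 0.049]
ft_force: [-1.8, 4.6, -8.8]
width: 0.0236
```

```bash
python3 - <<'E'
from h import *
o,M,s=tool(); print(s["time"],o,s["width"],s["ft_force"],s["joint_torque"].round(1))
E
```

```text
10.6667 [ 0.53893794 -0.06530011  0.131279  ] 0.02362473963910342 [-1.75167569  4.57360818 -8.81420575] [  2.6 -55.6  -4.3 -40.2   1.7  -0.4   0. ]
```

>>> drive_tool([
  [-0.04,0,0.27,0],
  [-0.08,0,0.53,0],
  [-0.12,0,0.8,0],
  [-0.14,0,1.05,0],
  [-0.14,0,1.05,0],
])

```text
time: 11.08
ee_pos: [0.5305, -0.064, 0.1338]
eef_rot: [0.706, -0.049, -0.704, -0.049]
ft_force: [5.1, 4.7, -9.5]
width: 0.0236
```

```bash
python3 - <<'E'
from h import *
o,M,s=tool(); print(s["time"],o,s["width"],s["ft_force"],(s["ft_force"]@bx).round(2))
shot("side","s8",(270,90,370,210),5)
E
```

```text
11.0833 [ 0.53047202 -0.06403557  0.13382237] 0.02364610531591626 [ 5.11967612  4.72481664 -9.52609329] 4.42
```

View pics/s8.png

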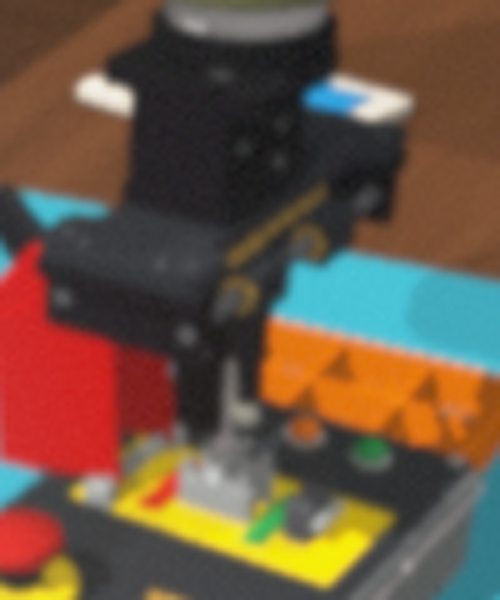

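The lever has left its red end with about 8 N still held on the grip spring, so it is clear of the tooth. I'm continuing the throw.

>>> drive_tool([
  [-0.02,0,0.26,0],
  [-0.03,0,0.52,0],
  [-0.03,0,0.78,0],
  [-0.02,0,1.03,0],
  [0.01,0,1.29,0],
  [0.05,0,1.54,0],
  [0.09,0,1.8,0],
  [0.15,0,2.05,0],
  [0.21,0,2.3,0],
  [0.29,0,2.55,0],
  [0.38,0,2.8,0],
  [0.47,0,3.04,0],
  [0.47,0,3.04,0],
])

```text
time: 12.22
ee_pos: [0.5019, -0.0601, 0.1302]
eef_rot: [0.708, -0.049, -0.703, -0.049]
ft_force: [8.3, 4.6, -4.1]
width: 0.0234
```

```bash
python3 - <<'E'
from h import *
o,M,s=tool(); print(s["time"],o,s["width"],s["ft_force"],(s["ft_force"]@bx).round(2))
print("rel pivot",(o-B(-.003,-.025,.069))@bx,o[2]-.069)
shot("side","s9",(270,90,370,210),5)
E
```

```text
12.2167 [ 0.50190312 -0.06006944  0.13024078] 0.02339597032057522 [ 8.31740156  4.57381664 -4.07551679] 7.6
rel pivot -0.022924726248753753 0.06124077807955344
```

View pics/s9.png

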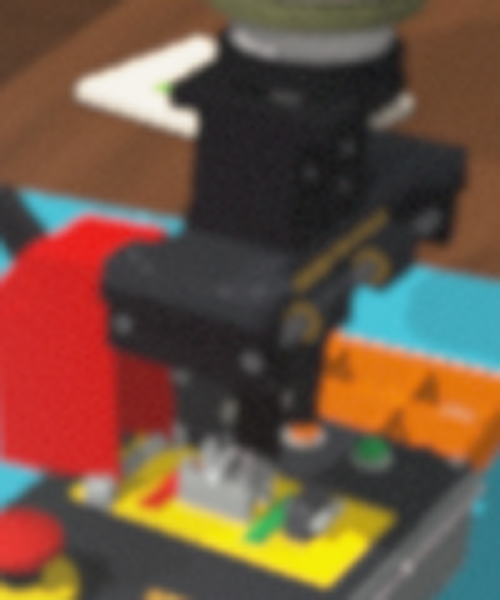

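>>> drive_tool([
  [0.1,0,0.25,0],
  [0.2,0,0.5,0],
  [0.3,0,0.75,0],
  [0.4,0,1.0,0],
  [0.4,0,1.0,0],
  [0.4,0,1.0,0],
])

```text
time: 12.77
ee_pos: [0.4958, -0.0592, 0.1285]
eef_rot: [0.711, -0.049, -0.7, -0.049]
ft_force: [18.3, 1.9, 0.3]
width: 0.0235
```

```bash
python3 - <<'E'
from h import *
o,M,s=tool(); print(s["time"],o,s["width"],s["ft_force"],(s["ft_force"]@bx).round(2))
print("rel pivot",(o-B(-.003,-.025,.069))@bx,o[2]-.069)
E
```

```text
12.7667 [ 0.49575919 -0.05916897  0.12847074] 0.02350283871330097 [18.34397547  1.87385555  0.26773203] 17.91
rel pivot -0.029134161067392864 0.05947073806439862
```

The lever is against its green end, with about 18 N resistance. I'm lowering the grip into its lock and opening.

>>> drive_tool([
  [0.2,0,-0.05,0],
  [0.4,0,-0.08,0],
  [0.6,0,-0.1,0],
  [0.7,0,-0.1,0],
  [0.7,0,-0.1,0],
])

```text
time: 13.18
ee_pos: [0.4976, -0.0593, 0.1236]
eef_rot: [0.711, -0.05, -0.7, -0.049]
ft_force: [9.1, 1.3, 22.8]
width: 0.0235
```

>>> drive_tool([
  [0,0,0,0],
  [0,0,0,0],
  [0,0,0,0],
  [0,0,0,0],
  [0,0,0,0],
  [0,0,0,0],
], grip=110)

```text
time: 13.68
ee_pos: [0.4903, -0.0591, 0.1176]
eef_rot: [-0.705, 0.049, 0.706, 0.049]
ft_force: [0.1, 0.6, 0.0]
width: 0.0481
```

>>> drive_tool([
  [-0.5,0,0,0],
  [-1.5,0,0,0],
  [-3,0,0,0],
  [-5,0,0,0],
  [-7,0,0,0],
  [-9,0,0,0],
  [-11,0,0,0],
  [-12.8,0,0,0],
  [-13.8,0,0,0],
  [-14,0,0,0],
  [-14,0,0,0],
])

```text
time: 14.6
ee_pos: [0.4907, -0.0589, 0.2583]
eef_rot: [0.706, -0.049, -0.705, -0.049]
ft_force: [0.2, -0.6, 0.2]
width: 0.0496
```

```bash
python3 - <<'E'
from h import *
o,M,s=tool(); print(s["time"],o,s["width"],s["ft_force"])
shot("side","s10",(270,110,370,210),6)
for k in (0,.009):
    L=.047+k;g=B(-.003-L*np.sin(.38),-.025,.069+L*np.cos(.38));q=proj("side",g);print(q,(q-[270,110])*6)
E
```

```text
14.6 [ 0.49072134 -0.05885009  0.25828247] 0.04955909668575815 [ 0.23668396 -0.56198235  0.19777432]
[322.52978674 175.60153438] [315.17872044 393.60920627]
[324.14133795 172.73460821] [324.8480277  376.40764926]
```

View pics/s10.png

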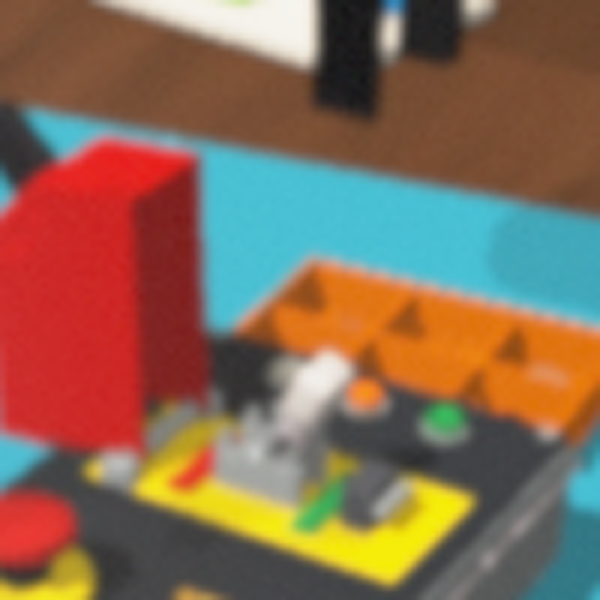

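The toggle now leans to the robot's side, its white grip at crop about (322,383). I need a closer measurement to tell whether it is down or up and at its end.

```bash
python3 - <<'E'
from h import *
a=cv2.imread("pics/s5_raw.png");b=cv2.imread("pics/s10_raw.png")
A=[cv2.resize(i[160:195,295:335],None,fx=10,fy=10,interpolation=cv2.INTER_CUBIC) for i in(a,b)]
def c(lv,k,x,y,z): # grip corner
    th=.38-lv; e=np.array([np.sin(th),np.cos(th)]);n=np.array([e[1],-e[0]]); q=e*(.047+k+z)+n*x
    return B(-.003+q[0],-.025+y,.069+q[1])
# predicted silhouettes, shifted by registration bias
for im,lv,ks in((A[0],0,(0,)),(A[1],.76,(0,))):
  for k in ks:
    P=np.array([proj("side",c(lv,k,x,y,z))+[.4,-1.2] for x in(-.008,.008) for y in(-.012,.012) for z in(-.011,.011)])
    hull=cv2.convexHull((((P-[295,160])+.5)*10).astype(np.int32)); cv2.polylines(im,[hull],True,(0,0,255),1)
cv2.imwrite("pics/cmp.png",np.hstack(A))
shot("top","t10",(260,190,340,270),7)
E
```

```text
(no output)
```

View pics/cmp.png

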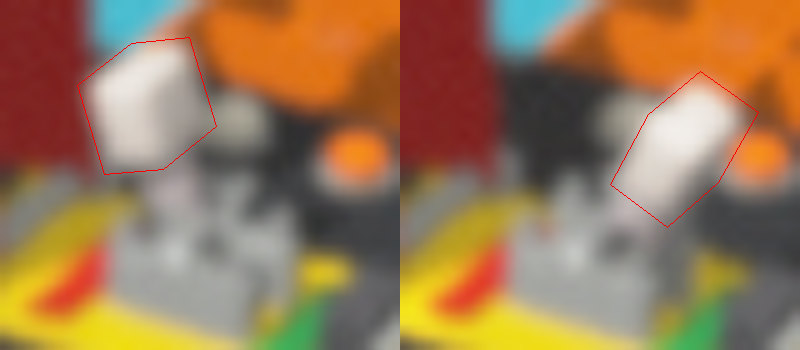

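The grip silhouette matches the model for green end and grip down; if it were pulled out it would sit about 30 px higher. Next I'll go back to the open guard's tab.

```bash
python3 - <<'E'
from h import *
p=arc(1.65)+[0,0,.0035]; print(p,shift(p))
E
```

```text
[ 0.64603675 -0.08053736  0.1829269 ] [ 7.380e+00 -1.000e-02 -1.575e+01]
```

>>> drive_tool([
  [0,0,-0.7,0],
  [0,0,-2.2,0],
  [0,0,-4.2,0],
  [0,0,-6.7,0],
  [0,0,-9.2,0],
  [0,0,-11.5,0],
  [0,0,-13.5,0],
  [0,0,-15,0],
  [0,0,-15.75,0],
  [0.5,0,-15.75,0],
  [1.5,0,-15.75,0],
  [2.8,0,-15.75,0],
  [4.2,0,-15.75,0],
  [5.5,0,-15.75,0],
  [6.5,0,-15.75,0],
  [7.1,0,-15.75,0],
  [7.4,0,-15.75,0],
  [7.4,0,-15.75,0],
])

```text
time: 16.2
ee_pos: [0.6462, -0.0807, 0.1833]
eef_rot: [-0.705, 0.049, 0.706, 0.049]
ft_force: [0.9, 0.2, -0.7]
width: 0.0494
```

```bash
python3 - <<'E'
from h import *
o,M,s=tool(); print(s["time"],o,s["width"],s["ft_force"])
shot("side","s11",(225,60,365,210),4)
E
```

```text
16.2 [ 0.6462324  -0.08072523  0.18326831] 0.049390373794989235 [ 0.89081138  0.16404154 -0.65965503]
```

View pics/s11.png

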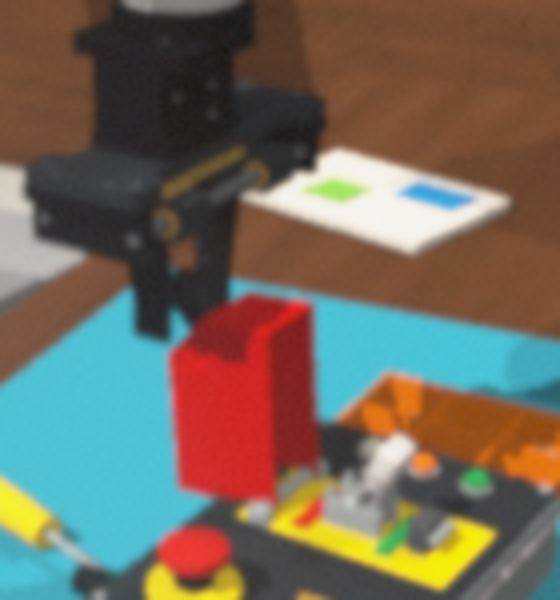

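The fingers straddle the tab, which shows dark at about crop (190,305). The toggle stays at green. I'm closing.

>>> drive_tool([
  [0,0,0,0],
  [0,0,0,0],
  [0,0,0,0],
  [0,0,0,0],
  [0,0,0,0],
  [0,0,0,0],
  [0,0,0,0],
  [0,0,0,0],
  [0,0,0,0],
  [0,0,0,0],
], grip=255, force=20)

```text
time: 17.08
ee_pos: [0.6467, -0.08, 0.1839]
eef_rot: [0.705, -0.049, -0.705, -0.049]
ft_force: [0.4, 2.9, 0.8]
width: 0.0118
```

```bash
python3 - <<'E'
from h import *
o,M,s=tool(); print(s["time"],o,s["width"],s["ft_force"])
h=B(.045,-.025,.073); d=o-h; f1=-d@bx; u1=d[2]; c,sn=np.cos(-1.65),np.sin(-1.65)
f0,u0=f1*c-u1*sn,f1*sn+u1*c; print("shut-frame point",f0,u0)
for a in list(np.arange(1.57,-.01,-.08))+[0,-.03]:
    c,sn=np.cos(a),np.sin(a); p=o+bx*(-(f0*c-u0*sn)+f1)+np.array([0,0,f0*sn+u0*c-u1]); print(round(a,2),shift(p))
E
```

```text
17.0833 [ 0.64665358 -0.08000958  0.18390295] 0.01176203580613054 [0.4132114  2.89888754 0.82926545]
shut-frame point 0.11650456334099032 0.06618192754531367
1.57 [-0.57 -0.    0.91]
1.49 [-1.06 -0.    1.86]
1.41 [-1.47 -0.    2.85]
1.33 [-1.8  -0.    3.87]
1.25 [-2.05 -0.    4.91]
1.17 [-2.22 -0.    5.97]
1.09 [-2.3  -0.01  7.04]
1.01 [-2.3  -0.01  8.11]
0.93 [-2.21 -0.01  9.18]
0.85 [-2.030e+00 -1.000e-02  1.024e+01]
0.77 [-1.770e+00 -1.000e-02  1.128e+01]
0.69 [-1.430e+00 -1.000e-02  1.229e+01]
0.61 [-1.010e+00 -1.000e-02  1.328e+01]
0.53 [-5.100e-01 -1.000e-02  1.423e+01]
0.45 [ 6.000e-02 -1.000e-02  1.513e+01]
0.37 [ 7.000e-01 -1.000e-02  1.599e+01]
0.29 [ 1.410e+00 -1.000e-02  1.679e+01]
0.21 [ 2.190e+00 -1.000e-02  1.753e+01]
0.13 [ 3.010e+00 -1.000e-02  1.821e+01]
0.05 [ 3.890e+00 -1.000e-02  1.883e+01]
0 [ 4.470e+00 -1.000e-02  1.917e+01]
-0.03 [ 4.820e+00 -1.000e-02  1.936e+01]
```

>>> drive_tool([
  [-0.27,0,0.44,0],
  [-0.57,0,0.91,0],
  [-1.06,0,1.86,0],
  [-1.47,0,2.85,0],
  [-1.8,0,3.87,0],
  [-2.05,0,4.91,0],
  [-2.22,0,5.97,0],
  [-2.3,0,7.04,0],
  [-2.3,0,8.11,0],
  [-2.21,0,9.18,0],
  [-2.03,0,10.24,0],
  [-1.77,0,11.28,0],
  [-1.43,0,12.29,0],
  [-1.01,0,13.28,0],
  [-0.51,0,14.23,0],
  [0.06,0,15.13,0],
  [0.7,0,15.99,0],
  [1.41,0,16.79,0],
  [2.19,0,17.53,0],
  [2.19,0,17.53,0],
])

```text
time: 18.75
ee_pos: [0.4714, -0.0556, 0.1609]
eef_rot: [-0.705, 0.049, 0.705, 0.049]
ft_force: [4.1, 6.7, -3.4]
width: 0.0122
```

```bash
python3 - <<'E'
from h import *
o,M,s=tool(); print(s["time"],o,s["width"],s["ft_force"])
shot("side","s12",(260,70,400,210),4)
E
```

```text
18.75 [ 0.47141166 -0.05558526  0.16092076] 0.01216170017330299 [ 4.11042958  6.73204667 -3.39528206]
```

View pics/s12.png

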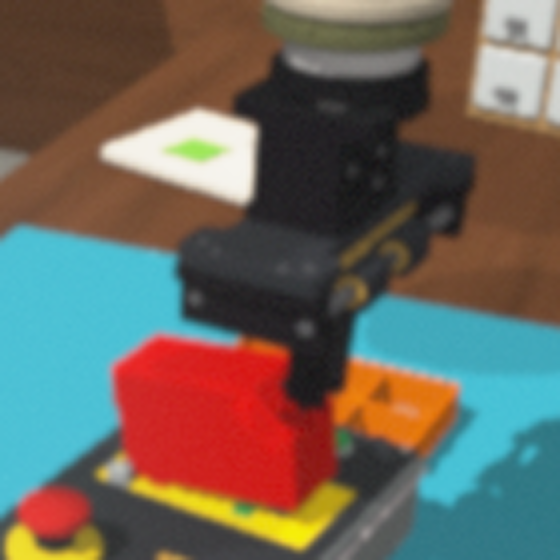

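The hood is held at about 0.2 rad and still gripped. I'm lowering onto the catch and pressing.

>>> drive_tool([
  [0.4,0,0.35,0],
  [0.82,0,0.68,0],
  [1.25,0,1.0,0],
  [1.7,0,1.3,0],
  [2.0,0,1.48,0],
  [2.28,0,1.64,0],
  [2.45,0,1.7,0],
  [2.6,0,1.75,0],
  [2.6,0,1.75,0],
  [2.6,0,1.75,0],
])

```text
time: 19.63
ee_pos: [0.4589, -0.0537, 0.1397]
eef_rot: [0.709, -0.049, -0.702, -0.049]
ft_force: [3.5, 5.2, 23.3]
width: 0.0118
```

```bash
python3 - <<'E'
from h import *
o,M,s=tool(); print(s["time"],o,s["width"],s["ft_force"])
shot("side","s13",(260,70,400,210),4)
E
```

```text
19.6333 [ 0.45888896 -0.05372067  0.13969064] 0.0118090452991905 [ 3.5224791   5.15709493 23.25290079]
```

View pics/s13.png

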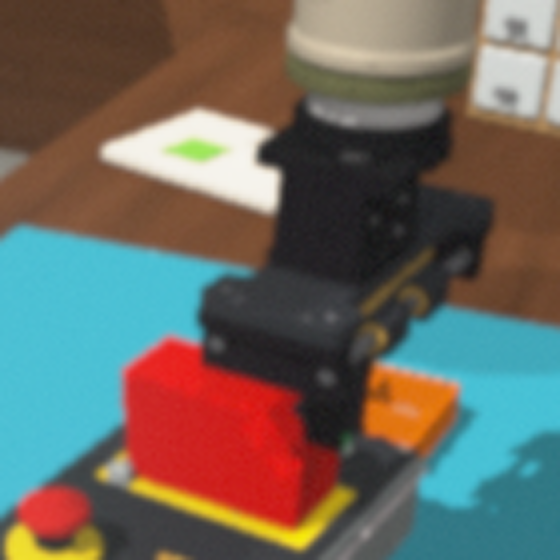

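There is 23 N on the tab, well past the catch force, and the hood sits flat. I'll ease off, open and rise straight up.

>>> drive_tool([
  [-0.1,0,0,0],
  [-0.2,0,0,0],
  [-0.2,0,0,0],
])

```text
time: 19.93
ee_pos: [0.4589, -0.0538, 0.14]
eef_rot: [0.709, -0.049, -0.702, -0.049]
ft_force: [16.1, 5.0, -0.2]
width: 0.0117
```

>>> drive_tool([
  [0,0,0,0],
  [0,0,0,0],
  [0,0,0,0],
  [0,0,0,0],
  [0,0,0,0],
  [0,0,0,0],
  [0,0,0,0],
], grip=100)

```text
time: 20.52
ee_pos: [0.4554, -0.0541, 0.1378]
eef_rot: [-0.705, 0.049, 0.706, 0.049]
ft_force: [0.3, -0.0, -0.2]
width: 0.0489
```

>>> drive_tool([
  [-0.5,0,0,0],
  [-1.5,0,0,0],
  [-3,0,0,0],
  [-5,0,0,0],
  [-7,0,0,0],
  [-9,0,0,0],
  [-11,0,0,0],
  [-12.8,0,0,0],
  [-13.8,0,0,0],
  [-14,0,0,0],
  [-14,0,0,0],
])

```text
time: 21.43
ee_pos: [0.4558, -0.0539, 0.2784]
eef_rot: [0.706, -0.049, -0.705, -0.049]
ft_force: [0.6, -0.5, -0.4]
width: 0.0526
```

```bash
python3 - <<'E'
from h import *
o,M,s=tool(); print(s["time"],o,s["width"],s["ft_force"])
shot("side","s14"); shot("top","t14")
a=cv2.imread("pics/side0.png");b=cv2.imread("pics/s14_raw.png")
A=[cv2.resize(i[145:215,280:360],None,fx=5,fy=5,interpolation=cv2.INTER_CUBIC) for i in(a,b)]
cv2.imwrite("pics/cmp2.png",np.hstack(A))
for i in(a,b):
    m=cv2.inRange(cv2.cvtColor(i,cv2.COLOR_BGR2HSV),(0,180,100),(8,255,255));w=np.zeros_like(m);w[150:210,280:350]=1;m*=w
    n,l,st,ce=cv2.connectedComponentsWithStats(m);k=1+st[1:,4].argmax();print(st[k],ce[k])
def tabp(a): return proj("side",arc(a))
print(tabp(0),tabp(.08))
w=np.s_[140:310,210:385]; d=cv2.absdiff(a,b).max(2)[w]; print("diff>40 px:",(d>40).sum())
E
```

```text
21.4333 [ 0.45576596 -0.0539233   0.27835468] 0.052643732705151235 [ 0.64432008 -0.48158897 -0.40992667]
[ 292  156   52   46 1686] [316.69513642 177.73784104]
[ 292  156   53   45 1680] [316.8922619  177.70654762]
[342.88976934 170.97365769] [340.85947315 166.64157507]
diff>40 px: 1
```

View pics/cmp2.png

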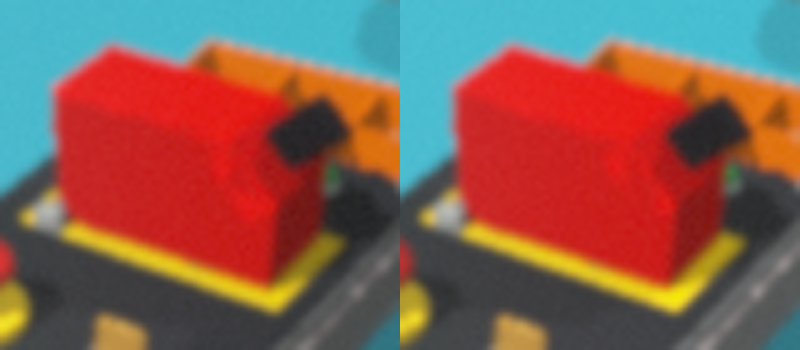

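View pics/t14.png

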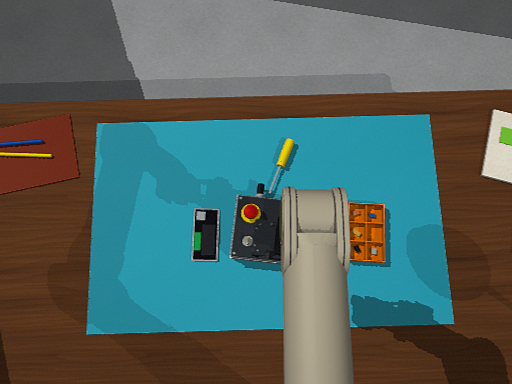

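The guard's image matches the first, caught picture: only 1 pixel differs, where a 0.08 rad offset would move the tab about 4 px. In the top view the phone (205,235), tray (367,233) and screwdriver (285,155) are where they were. The robot is clear, so I'm handing in.

```bash
python3 - <<'E'
from bench import r
print(r.close_job(), r.read_state()["time"])
E
```

```text
the job is handed in; nothing more can be done
the job is handed in; nothing more can be done
```

The laser is safe and I handed the job in about 21.4 s into the 61 s limit; no verdict is reported. I lifted the guard open by its tab, pulled the toggle's white grip up, threw it to the green mark and let it drop into its lock. Then I lowered the guard in the grip at about 1 rad/s and pressed it shut with about 23 N.

**Last checks:**
- **Guard:** the final side picture matches the first, caught one (1 pixel differs), so the guard is down on its catch.
- **Toggle:** before I closed the guard, the grip's outline fitted green end and grip down. The closed hood hides it now, so I could not check it again.
- **Surroundings:** the phone, tray and screwdriver look unmoved, and the gripper is clear with wrist force under 1 N.

**Uneven moments:**
- **Sticky pull:** the grip stuck at first at about 15 N, then came free to roughly 9 mm.
- **Grip height in the throw:** near the end of the throw the fingers slid on the grip. By force, it may have sunk to 4–5 mm there, still above the 3 mm limit.
- **Box position:** the two camera views disagreed by about 3 mm, which did not matter.

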